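Refill the receipt-roll dispenser at the reception desk

TASK

Refill the empty sloping roll dispenser with the three receipt-paper rolls lying on the desk, feeding them in at its raised open end so that the part-used (thinnest) roll will be the first to be taken out at the low end and the two full rolls follow it. Leave all three lying across the chute, run down against the stop and one another, and leave the other things on the desk where they are.

Things in the scene. Friction and masses are not known exactly. Their poses are not given: they have to be found in the camera images.
- chute: sloping chute of the fixed sheet-metal roll dispenser, 325 mm long, 90 mm wide inside. Origin: on the chute floor, midway across, at the foot of the front stop at the low take-out end, 24 mm above the desk. x runs uphill along the floor (13 degree slope, rolls run down it by themselves), y across, z square off the floor. Stop 34 mm high, notched; take-out end x 0 to 75 mm, walls 38 mm high.
- covered_run (a point): middle of the chute's covered run (x 75 to 195 mm), on its floor, axes as the chute's. Walls 71 mm high with in-turned flanges on top: 68 mm of height under them, a 62 mm wide gap between them over the middle. Rolls run through lying across, but cannot be put in here from above.
- loading_bay (a point): middle of the loading bay (x 195 to 320 mm of the chute, its raised end), a point on the sloping floor 250 mm uphill of the stop, 80 mm above the desk; axes as the chute's. Open on top; smooth walls 26 mm high, then flared out to 48 mm high, 113 mm apart; a 28 mm lip at the upper end. A roll let go here, lying across, rolls down to the stop or to the roll before it.
- part_roll_center (a point): the part-used receipt-paper roll, the thinnest of the three, lying on its side on the desk, 80 mm long, 46 mm in diameter, white, a cardboard core in its flat ends, about 125 g. This point: middle of the roll, half-way along, 23 mm above what it lies on; its own y axis runs along the roll's axis. It rolls if pushed.
- full_roll_a_center (a point): a full receipt-paper roll, lying on its side on the desk, 80 mm long, 60 mm in diameter, white, a cardboard core in its flat ends, about 220 g. This point: middle of the roll, half-way along, 30 mm above what it lies on; its own y axis runs along the roll's axis. It rolls if pushed.
- full_roll_b_center (a point): the other full receipt-paper roll, just like the first, lying on its side on the desk, 80 mm long, 60 mm in diameter, white, a cardboard core in its flat ends, about 220 g. This point: middle of the roll, half-way along, 30 mm above what it lies on; its own y axis runs along the roll's axis. It rolls if pushed.
- stapler: bystander: desk stapler 150 x 36 x 54 mm, to the left of the middle; origin at the centre of its underside
- mug: bystander: white mug, 84 mm wide, 95 mm high, at the far side in the middle; origin at the centre of its underside
- pen_pot: bystander: square dark pen pot 80 x 80 x 100 mm with pens up to about 145 mm high, at the far side; origin at the centre of its underside
- glasses_case: bystander: grey glasses case 162 x 62 x 43 mm, near the robot; origin at the centre of its underside
- sanitiser: bystander: hand-gel bottle, 60 mm wide, 150 mm high, at the far side, right of the mug; origin at the centre of its underside
Not all that is in view belongs to the job. What is shaped like the part that bears part_roll_center but green or orange is not meant.

How it is judged:
On the way:
1. the part-used roll is set in the loading bay at the raised end (x of part_roll_center in the frame of chute between 0.185 and 0.315 m and y of part_roll_center in the frame of chute between -0.012 and 0.012 m and z of part_roll_center in the frame of chute between 0.017 and 0.049 m), for 0.05 s.
At the end, for the whole second after the job is handed in: All three rolls at rest on the chute floor (centre within 6 mm of its seated height, 12 mm of the middle line, axis within 0.15 rad of straight across): the part-used one 13 to 33 mm (centre) uphill of the stop, one full roll at 64 to 88 mm, the other at 122 to 152 mm (x of part_roll_center in the frame of chute between 0.013 and 0.033 m and y of part_roll_center in the frame of chute between -0.012 and 0.012 m and z of part_roll_center in the frame of chute between 0.017 and 0.029 m and angle between the y axis of part_roll_center and the y axis of chute, either way round below 0.15 rad and ((x of full_roll_a_center in the frame of chute between 0.064 and 0.088 m and y of full_roll_a_center in the frame of chute between -0.012 and 0.012 m and z of full_roll_a_center in the frame of chute between 0.024 and 0.036 m and angle between the y axis of each of full_roll_a_center, full_roll_b_center and the y axis of chute, either way round below 0.15 rad and x of full_roll_b_center in the frame of chute between 0.122 and 0.152 m and y of full_roll_b_center in the frame of chute between -0.012 and 0.012 m and z of full_roll_b_center in the frame of chute between 0.024 and 0.036 m) or (x of full_roll_b_center in the frame of chute between 0.064 and 0.088 m and y of full_roll_b_center in the frame of chute between -0.012 and 0.012 m and z of full_roll_b_center in the frame of chute between 0.024 and 0.036 m and angle between the y axis of each of full_roll_b_center, full_roll_a_center and the y axis of chute, either way round below 0.15 rad and x of full_roll_a_center in the frame of chute between 0.122 and 0.152 m and y of full_roll_a_center in the frame of chute between -0.012 and 0.012 m and z of full_roll_a_center in the frame of chute between 0.024 and 0.036 m)) and linear speed of each of part_roll, full_roll_a, full_roll_b below 0.02 m/s); the robot touches nothing.
It fails at once if another thing on the desk was pushed more than 30 mm out of its place or tipped over (distance of any of stapler, mug, pen_pot, glasses_case, sanitiser from where it was at the start of the episode above 0.03 m or angle between any of stapler, mug, pen_pot, glasses_case, sanitiser's own z axis and vertical above 0.6 rad).
It also fails if it takes over 64 s, if anything falls off the work surface, if the arm or the gripper's body presses on something with over 40 N, if the wrist force passes 120 N, or if a joint passes its speed limit or range.

ROBOT

A 6-joint arm with a two-finger parallel gripper is mounted at the origin on the work surface. World frame = base frame: x ahead of the robot, y to its left, z up, the work surface at z = 0. Lengths are in m, angles in rad, forces in N, time in s.
With the tool pointing down it reaches from about 0.35 to 0.875 m from the base axis. Payload 4.2 kg.
Tool frame: the origin (TCP) lies on the mounting face of the last link; the fingertips stand 173 mm ahead of it and the grasp point (between the pads) lies 155 mm ahead of it (r.pinch_z is the distance from the TCP to the grasp point, in m); z points along the fingers, y is the direction in which the jaws open and shut (so a half turn about z gives the same grasp; the last joint's range is limited). The gripper opens to 85 mm and grips with 20 to 120 N. Pads are 22 mm wide; open, the fingers measure 114 mm over their backs; the gripper's body (76 mm by 85 mm) begins 54 mm behind the grasp point. The pads swing forward as they close: fully open they stand 13 mm farther back than shut.
Start: joints at [1.525, 0.385, 0.008, 0, -1.194, -0.259], TCP at [0.188, 0.596, 0.405] pointing down, gripper open.
Joint ranges: [-3.14, 3.14], [-1.21, 2.06], [-1.07, 1.41], [-3.16, 2.05], [-2.99, -0.16], [-3.1, 3.1]. Speed limits (rad/s): [2.79, 2.79, 3.14, 3.14, 3.14, 3.14].

INTERFACE

Orientations are given as a rotation vector (axis times angle).
In Python, from workcell import r gives the robot as it stands. The module is installed in compiled form; this text tells all that it offers.
- The arm moves only by the shell command python3 -m crank 'ROWS' [FORCE]. ROWS is JSON, a list of rows, each a list of 7 numbers: the turn, a rotation vector about the tool's x, y, z scaled (see below), then the shift along the tool's x, y, z scaled (see below), then the closure, from -1 (fully open) to 1 (shut). A call has 1 to 8 rows; each row is the pose to reach, as a shift and turn from the pose measured when the call began, along the tool's axes at that moment, turning the shorter way round; what a row does not reach only later rows make up. The controller multiplies each number of a shift by 0.3 m and each number of a turn by 180 degrees. A row lasts 1/10 s, in which the tool goes at most 50 mm and 8.59 degrees, less where a joint would pass 70% of its speed; a pose out of reach is approached as far as the arm can. A call with a number of a shift or a turn outside -1 to 1 is refused whole. A call with a gripper value outside its range is refused whole. The fingers move at their own pace and stop on an object; FORCE is the grip in N (left out, the last holds). Time passes only in rows, so rows that repeat a pose let the fingers close. It gives the time, the measured TCP pose, the force and the opening at its end, in the units of the state.
- r.read_state(): the state, without advancing time (a new reading comes with each control period).
- r.capture(name): name is "scene" or "top" or "wrist"; returns a dict with "color" (384x512x3 uint8, blue, green, red), "intrinsics" (3x3 intrinsics, pixels), "extrinsics" (4x4, takes a point from world to camera coordinates). Camera axes: x right, y down, z forward; pixel columns grow to the right and rows downward; lengths in m; the calibration is good to about 2 mm. A picture is of the moment at which its call begins. There is no depth.
- r.job_done(): hands the job in, once; it reports no verdict.
The state is a dict: "t": time; "joint_pos": joint angles; "joint_velocities": joint speeds; "tau": joint torques, N m; "eef_pos": TCP position; "orientation": TCP orientation; "wrist_force": force on the tool from outside, world axes, zero at the start; "ft_torque": the same for the moment, N m; "opening": finger opening in m.
Only numpy, scipy, OpenCV 4.12 (cv2) and the standard library are available. Lean on these libraries where they do the work, as an engineer would, in place of code of your own. Each camera call takes 0.05 s, during which the arm holds its last target. There are 200 camera calls.

## Working session

There is one attempt and no reset: what is moved stays moved. The work goes in short steps, Python scripts to look and compute and a shell command to move; the robot and the scene stay as the last step left them, time stands still between calls to the robot, and variables do not carry over. Pictures are saved under pics/ and viewed, about 8 in all and at most 12, crops included, and the job is handed in when it is done.

```bash
mkdir -p pics; cat > h.py <<'E'
import numpy as np,cv2
from scipy.spatial.transform import Rotation as R
from workcell import r
def ray(c,u,v):
    K=np.array(c['intrinsics']);T=np.array(c['extrinsics'])
    d=T[:3,:3].T@np.linalg.solve(K,[u,v,1]);o=-T[:3,:3].T@T[:3,3];return o,d
def atz(c,u,v,z):
    o,d=ray(c,u,v);return o+d*(z-o[2])/d[2]
def proj(c,p):
    K=np.array(c['intrinsics']);T=np.array(c['extrinsics'])
    q=T[:3,:3]@np.array(p)+T[:3,3];q=K@q;return q[:2]/q[2]
E
python3 - <<'E'
from h import *
import pickle
s=r.read_state();print(s['t'],s['eef_pos'],s['orientation'],r.pinch_z)
D={n:r.capture(n) for n in('top','scene')}
pickle.dump(D,open('d.pkl','wb'))
for n in D:
    print(n,np.array(D[n]['extrinsics']).round(3).tolist(),np.array(D[n]['intrinsics']).round(1).tolist())
    cv2.imwrite(f'pics/{n}0.png',cv2.resize(D[n]['color'],(800,600),interpolation=cv2.INTER_CUBIC))
E
```

```text
0.0 [0.18747252 0.59599139 0.40360795] [ 3.10295656e+00 -4.76961313e-01 -3.84034792e-04] 0.1547
top [[0.073, -0.997, 0.001, -0.029], [-0.974, -0.071, -0.214, 0.547], [0.214, 0.015, -0.977, 1.116], [0.0, 0.0, 0.0, 1.0]] [[386.4, 0.0, 261.7], [0.0, 386.4, 187.4], [0.0, 0.0, 1.0]]
scene [[-0.098, 0.995, -0.015, 0.049], [0.559, 0.042, -0.828, -0.242], [-0.823, -0.09, -0.561, 1.821], [0.0, 0.0, 0.0, 1.0]] [[415.7, 0.0, 253.3], [0.0, 415.7, 196.0], [0.0, 0.0, 1.0]]
```

View pics/top0.png

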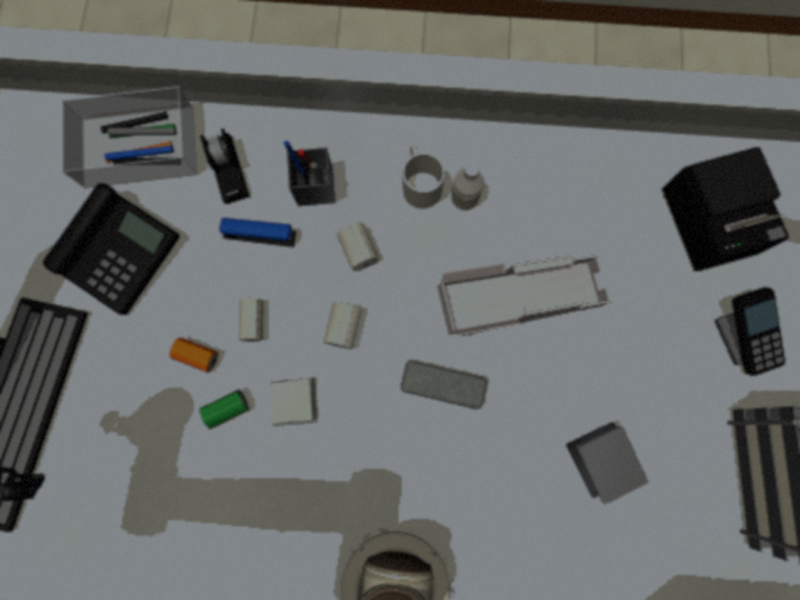

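View pics/scene0.png

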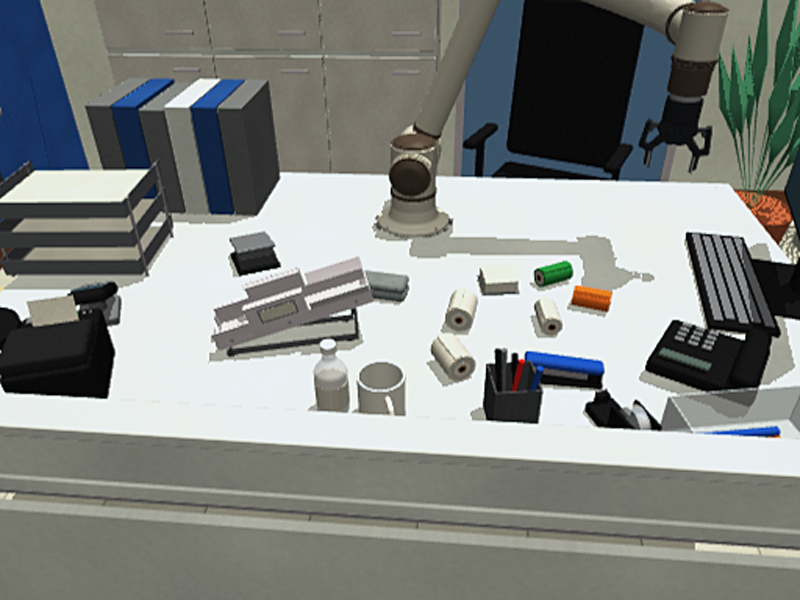

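Roll candidates in the top view (800x600 px): white thin roll (250,319), green (223,408) and orange (193,354), which are not meant, full rolls (343,325) and (357,246), and a white pad (293,401), which is not a roll. I choose (250,319) as the part roll. The chute's raised end is on the left at about (447,300), its stop on the right at about (600,280). Next, a close crop.

```bash
python3 - <<'E'
from h import *
import pickle
D=pickle.load(open('d.pkl','rb'));im=D['top']['color']
a=cv2.resize(im[135:225,145:255],None,fx=7,fy=7,interpolation=cv2.INTER_CUBIC)[:, :]
a=cv2.convertScaleAbs(a,alpha=1.5,beta=-60)
cv2.imwrite('pics/rolls.png',a[:600])
b=cv2.resize(im[155:225,275:395],None,fx=6.5,fy=6.5,interpolation=cv2.INTER_CUBIC)
cv2.imwrite('pics/chute.png',cv2.convertScaleAbs(b,alpha=1.5,beta=-60))
E
```

```text
(no output)
```

View pics/rolls.png

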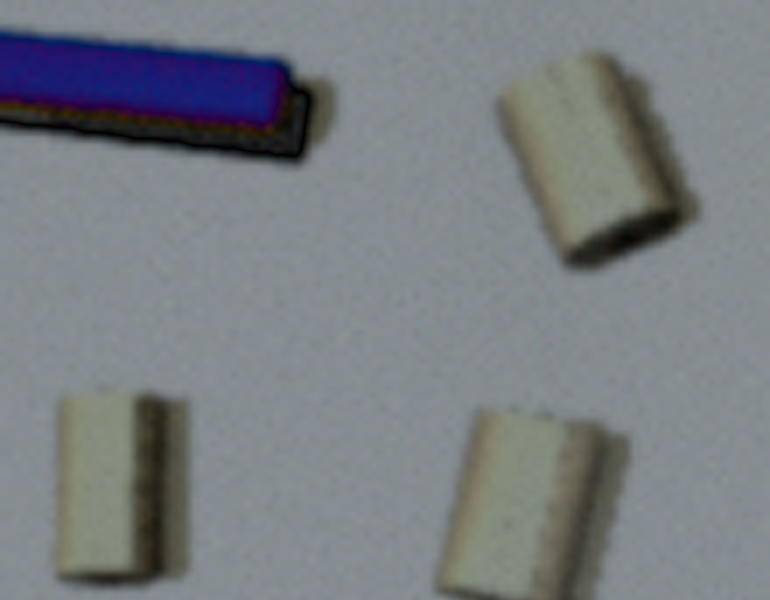

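View pics/chute.png

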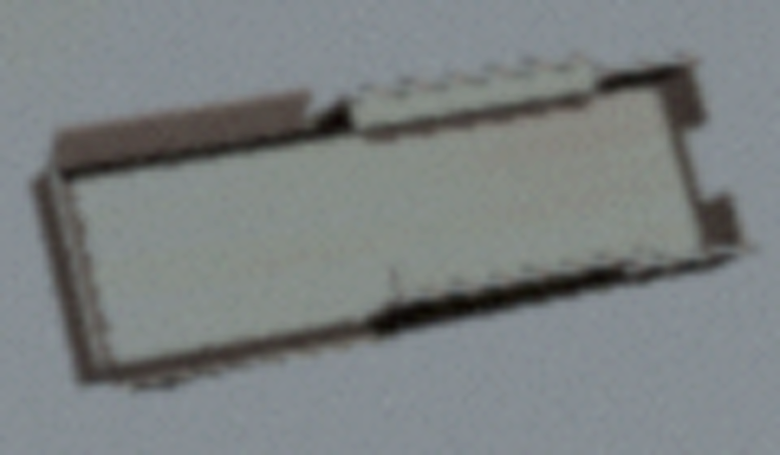

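The crop shows the part roll (about 110,485 in the crop) clearly thinner than full rolls A (525,505) and B (590,155). In the chute crop the lip is on the left (60,280) and the notched stop on the right (700,150). Next I fit poses.

```bash
cat > fit.py <<'E'
from h import *
import pickle
from scipy.optimize import minimize,least_squares
D=pickle.load(open('d.pkl','rb'));c=D['top'];s=D['scene']
def cyl(p,rad,n=24):
    x,y,yaw=p;ax=np.array([np.cos(yaw),np.sin(yaw),0]);sd=np.array([-ax[1],ax[0],0])
    t=np.linspace(0,2*np.pi,n)
    return [np.array([x,y,rad])+e*.04*ax+rad*(np.cos(a)*sd+np.sin(a)*np.array([0,0,1])) for e in(-1,1) for a in t]
def hull(cam,p,rad,k): return cv2.convexHull(np.float32([proj(cam,q)*k for q in cyl(p,rad)]))
P={'part':(.023,[(62,393),(165,398),(158,580),(57,577)]),
'A':(.03,[(478,410),(540,408),(605,425),(572,612),(520,610),(440,592)]),
'B':(.03,[(500,95),(550,55),(600,52),(685,210),(620,262),(572,265)])}
out={}
for n,(rad,pts) in P.items():
    pts=np.float32(pts)/7+np.float32([145,135]);pg=cv2.convexHull(pts)
    m=pts.mean(0);x0=atz(c,*m,rad)
    w=np.linalg.norm
    def cost(p):
        h=hull(c,p,rad,1);ia=cv2.intersectConvexConvex(h,pg)[0]
        return -ia/(cv2.contourArea(h)+cv2.contourArea(pg)-ia)
    best=min((minimize(cost,[*x0[:2],y],method='Nelder-Mead',options=dict(initial_simplex=[[x0[0],x0[1],y],[x0[0]+.01,x0[1],y],[x0[0],x0[1]+.01,y],[x0[0],x0[1],y+.2]])) for y in(-.4,0,.4)),key=lambda q:q.fun)
    out[n]=best.x;print(n,best.x.round(4),'iou',-round(best.fun,3))
def chute(p,q):
    x,y,yaw=p;a=np.radians(13)
    ex=np.array([np.cos(a)*np.cos(yaw),np.cos(a)*np.sin(yaw),np.sin(a)]);ey=np.array([-np.sin(yaw),np.cos(yaw),0])
    ez=np.cross(ex,ey);return np.array([x,y,.024])+q[0]*ex+q[1]*ey+q[2]*ez
C=[((.32,-.0565,.048),(55,130)),((.195,-.0565,.048),(308,92)),((.195,-.045,.071),(350,95)),((.075,-.045,.071),(595,62)),
((.195,-.031,.070),(357,137)),((.075,-.031,.070),(597,95)),((-.001,-.045,.034),(690,65)),((-.001,.045,.034),(745,247)),((.322,.045,.028),(85,380)),((.195,.0565,.048),(375,325))]
f=lambda p:np.concatenate([proj(c,chute(p,q))-np.array(u)/6.5-[275,155] for q,u in C])
if __name__=='__main__':
    o=least_squares(f,[.5,-.3,np.pi/2],loss='soft_l1');print('chute',o.x.round(4));print(o.fun.reshape(-1,2).round(1).tolist())
    out['chute']=o.x;pickle.dump(out,open('fit.pkl','wb'))
    im=cv2.resize(s['color'][140:260,120:400],None,fx=2.8,fy=2.8,interpolation=cv2.INTER_CUBIC)
    g=lambda u:tuple(int(v) for v in ((np.array(u)-[120,140])*2.8))
    for n in P: cv2.polylines(im,[np.int32([g(u[0]) for u in hull(s,out[n],P[n][0],1)])],1,(0,0,255),1)
    X=o.x
    for l in [[(0,-.045,0),(.325,-.045,0),(.325,.045,0),(0,.045,0),(0,-.045,0)],[(.195,.0565,.048),(.32,.0565,.048)],[(.195,-.0565,.048),(.32,-.0565,.048)],[(.075,-.031,.07),(.195,-.031,.07)],[(0,-.045,.034),(0,.045,.034)]]:
        cv2.polylines(im,[np.int32([g(proj(s,chute(X,q))) for q in l])],0,(0,0,255),1)
    cv2.imwrite('pics/ov.png',im)
E
python3 fit.py
```

```text
part [0.4783 0.3205 0.069 ] iou 0.914
A [ 0.4802  0.1357 -0.0663] iou 0.948
B [0.6424 0.1223 0.6063] iou 0.875
chute [ 0.5992 -0.3558  1.8525]
[[0.6, 0.0], [1.8, -0.1], [-0.7, 0.8], [-1.4, 0.3], [-0.7, -0.9], [-0.7, -0.2], [-0.0, 0.2], [-0.4, 0.2], [1.3, -2.3], [1.0, 1.3]]
```

View pics/ov.png

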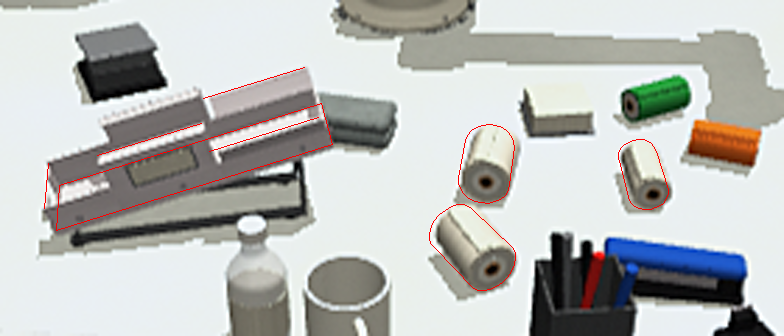

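The overlay shows the chute outline matching the scene view well. The rolls match within a few mm, with B up to about 8 mm off. I'll refine each with the wrist camera.

```bash
cat >> h.py <<'E'
def target(p,yaw,tilt_axis=None,tilt=0):
    "grasp point p, tool y at world yaw (mod pi), tool z down; then optional tilt"
    s=r.read_state();R0=R.from_rotvec(s['orientation'])
    best=None
    for k in(0,np.pi):
        y=np.array([np.cos(yaw+k),np.sin(yaw+k),0]);z=np.array([0,0,-1.]);Rt=R.from_matrix(np.c_[np.cross(y,z),y,z])
        if tilt: Rt=R.from_rotvec(np.array(tilt_axis)*tilt)*Rt
        dr=(R0.inv()*Rt).as_rotvec()
        if best is None or np.linalg.norm(dr)<np.linalg.norm(best[0]): best=(dr,Rt)
    dr,Rt=best;tcp=np.array(p)-Rt.apply([0,0,r.pinch_z])
    d=R0.inv().apply(tcp-s['eef_pos'])
    print('row',(dr/np.pi).round(4).tolist(),(d/.3).round(4).tolist(),'dist',np.linalg.norm(d).round(3),'deg',np.degrees(np.linalg.norm(dr)).round(1),'t',round(s['t'],2),'q6',round(s['joint_pos'][5],2))
E
python3 - <<'E'
from h import *
s=r.read_state();print(R.from_rotvec(s['orientation']).as_matrix().round(3).tolist())
target([.478,.3205,.23],.069+np.pi/2)
E
```

```text
[[0.954, -0.3, -0.001], [-0.3, -0.954, -0.002], [0.0, 0.002, -1.0]]
row [0.0006, 0.0001, -0.119] [1.1996, 0.5852, 0.0647] dist 0.401 deg 21.4 t 0.1 q6 -0.26
```

```bash
python3 -m crank '[[0,0,-0.119,1,0.5,0.06,-1],[0,0,-0.119,1,0.5,0.06,-1],[0,0,-0.119,1,0.5,0.06,-1],[0,0,-0.119,1,0.5,0.06,-1],[0,0,-0.119,1,0.5,0.06,-1],[0,0,-0.119,1,0.5,0.06,-1],[0,0,-0.119,1,0.5,0.06,-1],[0,0,-0.119,1,0.5,0.06,-1]]' 
python3 - <<'E'
from h import *
import pickle
target([.478,.3205,.23],.069+np.pi/2)
c=r.capture('wrist');pickle.dump(c,open('w1.pkl','wb'))
im=c['color'].copy()
from fit import hull
out=pickle.load(open('fit.pkl','rb'))
cv2.polylines(im,[np.int32(hull(c,out['part'],.023,1))],1,(0,0,255),1)
cv2.imwrite('pics/w1.png',im)
E
```

```text
t: 0.9
eef_pos: [0.4308, 0.3598, 0.3852]
orientation: [3.136, 0.099, -0.003]
wrist_force: [0.3, 0.5, -0.0]
opening: 0.0854
row [0.0012, 0.0006, -0.0018] [0.1488, 0.1406, 0.0018] dist 0.061 deg 0.4 t 0.9 q6 0.65
part [0.4783 0.3205 0.069 ] iou 0.914
A [ 0.4802  0.1357 -0.0663] iou 0.948
B [0.6424 0.1223 0.6063] iou 0.875
```

View pics/w1.png

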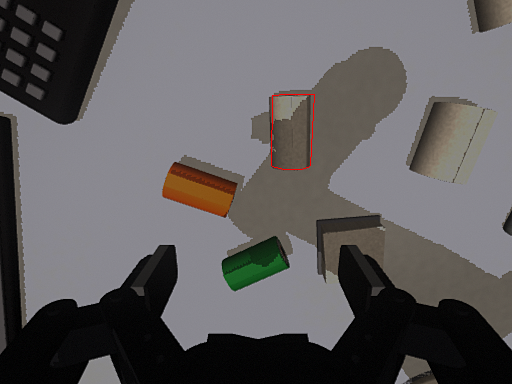

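The wrist view confirms the thin white part roll (272–311, 93–168), with the overlay within about 3 px. Full roll A shows at (408–493, 97–182). I'll refine both from this picture.

```bash
cat > fw.py <<'E'
from h import *
from fit import cyl
from scipy.optimize import minimize
def fitpoly(c,pts,rad,p0):
    pg=cv2.convexHull(np.float32(pts))
    def cost(p):
        h=cv2.convexHull(np.float32([proj(c,q) for q in cyl(p,rad)]));ia=cv2.intersectConvexConvex(h,pg)[0]
        return -ia/(cv2.contourArea(h)+cv2.contourArea(pg)-ia)
    p0=np.array(p0);o=minimize(cost,p0,method='Nelder-Mead',options=dict(initial_simplex=[p0,p0+[.01,0,0],p0+[0,.01,0],p0+[0,0,.2]]))
    return o.x.round(4),round(-o.fun,3)
E
python3 - <<'E'
from fw import *
import pickle
c=pickle.load(open('w1.pkl','rb'))
p=fitpoly(c,[(272,93),(310,94),(310,165),(302,169),(278,169),(272,165)],.023,[.478,.3205,.03]);print('part',p)
print('A',fitpoly(c,[(437,98),(462,98),(494,109),(462,183),(435,179),(408,168)],.03,[.48,.1357,-.2]))
target([*p[0][:2],.023],p[0][2]+np.pi/2)
E
```

```text
part [0.4783 0.3205 0.069 ] iou 0.914
A [ 0.4802  0.1357 -0.0663] iou 0.948
B [0.6424 0.1223 0.6063] iou 0.875
part (array([0.4792, 0.3213, 0.0692]), np.float64(0.942))
A (array([ 0.4801,  0.1427, -0.1324]), np.float64(0.915))
row [0.0009, 0.0005, -0.0014] [0.1568, 0.1411, 0.6925] dist 0.217 deg 0.3 t 0.95 q6 0.65
```

```bash
python3 -m crank '[[0,0,0,0.157,0.141,0.2,-1],[0,0,0,0.157,0.141,0.3,-1],[0,0,0,0.157,0.141,0.45,-1],[0,0,0,0.157,0.141,0.6,-1],[0,0,0,0.157,0.141,0.68,-1],[0,0,0,0.157,0.141,0.68,-1],[0,0,0,0.157,0.141,0.68,1],[0,0,0,0.157,0.141,0.68,1]]' 30
python3 -m crank '[[0,0,0,0,0,0,1],[0,0,0,0,0,0,1],[0,0,0,0,0,0,1],[0,0,0,0,0,0,1]]'
python3 -m crank '[[0,0,0,0,0,-0.1,1],[0,0,0,0,0,-0.3,1],[0,0,0,0,0,-0.5,1],[0,0,0,0,0,-0.65,1],[0,0,0,0,0,-0.65,1],[0,0,0,0,0,-0.65,1]]'
cat > place.py <<'E'
from h import *
import pickle,sys
from fit import chute
X=pickle.load(open('fit.pkl','rb'))['chute']
def place(x,h,tilt=np.radians(13),dy=0):
    ey=np.array([-np.sin(X[2]),np.cos(X[2]),0])
    # tool -z along chute normal
    target(chute(X,[x,dy,h]),X[2],ey,-tilt)
E
python3 - <<'E'
from place import *
print(chute(X,[.255,0,.03]))
place(.255,.13)
E
```

```text
t: 1.75
eef_pos: [0.4796, 0.3227, 0.1835]
orientation: [-3.14, -0.104, -0.002]
wrist_force: [0.3, -0.3, 0.1]
opening: 0.059
t: 2.15
eef_pos: [0.4799, 0.3234, 0.1854]
orientation: [-3.137, -0.105, -0.006]
wrist_force: [-3.1, 1.3, 6.5]
opening: 0.0451
t: 2.75
eef_pos: [0.4792, 0.3227, 0.384]
orientation: [-3.132, -0.105, -0.014]
wrist_force: [0.5, 0.2, -2.2]
opening: 0.0449
part [0.4783 0.3205 0.069 ] iou 0.914
A [ 0.4802  0.1357 -0.0663] iou 0.948
B [0.6424 0.1223 0.6063] iou 0.875
[ 0.53196234 -0.12361499  0.11059362]
row [0.0699, -0.0109, -0.0677] [0.1162, 1.6834, 0.0724] dist 0.507 deg 17.6 t 2.75 q6 0.76
```

```bash
python3 -m crank '[[0.07,-0.011,-0.068,0.06,0.9,0,1],[0.07,-0.011,-0.068,0.06,0.9,0,1],[0.07,-0.011,-0.068,0.06,0.9,0,1],[0.07,-0.011,-0.068,0.06,0.9,0,1],[0.07,-0.011,-0.068,0.06,0.9,0,1],[0.07,-0.011,-0.068,0.06,0.9,0,1],[0.07,-0.011,-0.068,0.06,0.9,0,1]]'
python3 - <<'E'|tail -1
from place import *
place(.255,.13)
E
```

```text
t: 3.45
eef_pos: [0.5148, 0.0509, 0.3796]
orientation: [-2.889, -0.401, 0.054]
wrist_force: [-0.3, -0.4, -1.2]
opening: 0.0448
row [0.0, 0.0013, -0.0019] [-0.1024, 0.7622, -0.104] dist 0.233 deg 0.4 t 3.45 q6 1.6
```

```bash
python3 -m crank '[[0,0,0,-0.1,0.76,-0.1,1],[0,0,0,-0.1,0.76,-0.1,1],[0,0,0,-0.1,0.76,-0.1,1],[0,0,0,-0.1,0.76,-0.1,1],[0,0,0,-0.1,0.76,-0.1,1],[0,0,0,-0.1,0.76,-0.1,1],[0,0,0,-0.1,0.76,-0.1,1]]'
python3 - <<'E'
from place import *
place(.255,.028)
c=r.capture('wrist');im=c['color'].copy()
for l in [[(0,-.045,0),(.325,-.045,0),(.325,.045,0),(0,.045,0)],[(.195,.0565,.048),(.32,.0565,.048)],[(.195,-.0565,.048),(.32,-.0565,.048)],[(.075,-.031,.07),(.195,-.031,.07)],[(.075,.031,.07),(.195,.031,.07)],[(0,-.045,.034),(0,.045,.034)]]:
    cv2.polylines(im,[np.int32([proj(c,chute(X,q)) for q in l])],0,(0,0,255),1)
cv2.imwrite('pics/w2.png',im);cv2.imwrite('pics/w2raw.png',c['color']);pickle.dump(c,open('w2.pkl','wb'))
E
```

```text
t: 4.15
eef_pos: [0.548, -0.1778, 0.3553]
orientation: [-2.888, -0.398, 0.059]
wrist_force: [-0.5, 0.7, -1.4]
opening: 0.0448
part [0.4783 0.3205 0.069 ] iou 0.914
A [ 0.4802  0.1357 -0.0663] iou 0.948
B [0.6424 0.1223 0.6063] iou 0.875
row [-0.0007, 0.0024, -0.0028] [0.0013, 0.0009, 0.3282] dist 0.098 deg 0.7 t 4.15 q6 2.02
```

View pics/w2.png

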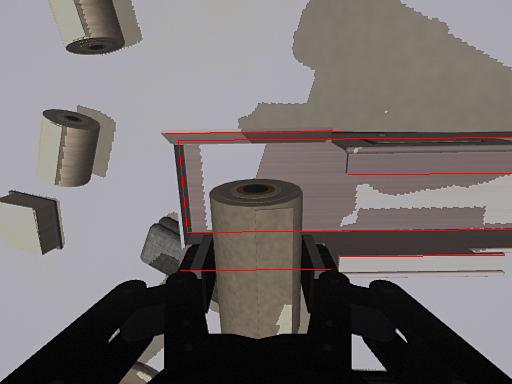

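The overlay matches the chute within about 3 px (3 mm). The roll hangs square across the bay. I lower it, release and retract.

```bash
python3 -m crank '[[0,0.002,-0.003,0,0,0.1,1],[0,0.002,-0.003,0,0,0.2,1],[0,0.002,-0.003,0,0,0.27,1],[0,0.002,-0.003,0,0,0.305,1],[0,0.002,-0.003,0,0,0.308,1],[0,0.002,-0.003,0,0,0.308,1]]'
python3 -m crank '[[0,0,0,0,0,0,-0.6],[0,0,0,0,0,0,-0.6],[0,0,0,0,0,0,-0.6],[0,0,0,0,0,0,-0.6],[0,0,0,0,0,0,-0.6]]'
python3 -m crank '[[0,0,0,0,0,-0.05,-0.6],[0,0,0,0,0,-0.15,-0.6],[0,0,0,0,0,-0.3,-0.6],[0,0,0,0,0,-0.45,-0.6],[0,0,0,0,0,-0.55,-0.6],[0,0,0,0,0,-0.55,-0.6]]'
python3 - <<'E'|tail -1
from place import *
c=r.capture('scene');cv2.imwrite('pics/s2.png',cv2.resize(c['color'][130:260,100:400],(750,325),interpolation=cv2.INTER_CUBIC))
target([.480,.141,.23],-.11+np.pi/2)
E
```

```text
t: 4.8
eef_pos: [0.5422, -0.1564, 0.2668]
orientation: [-2.886, -0.415, 0.046]
wrist_force: [1.3, -0.5, -1.5]
opening: 0.0451
t: 5.3
eef_pos: [0.5424, -0.1567, 0.2673]
orientation: [-2.887, -0.415, 0.044]
wrist_force: [0.3, -1.0, 0.7]
opening: 0.0686
t: 5.9
eef_pos: [0.5528, -0.1934, 0.4335]
orientation: [-2.891, -0.416, 0.03]
wrist_force: [-0.1, -0.5, 1.0]
opening: 0.0686
row [-0.0712, 0.0121, 0.1254] [0.0802, -1.0728, 0.4028] dist 0.345 deg 26.0 t 5.95 q6 2.02
```

View pics/s2.png

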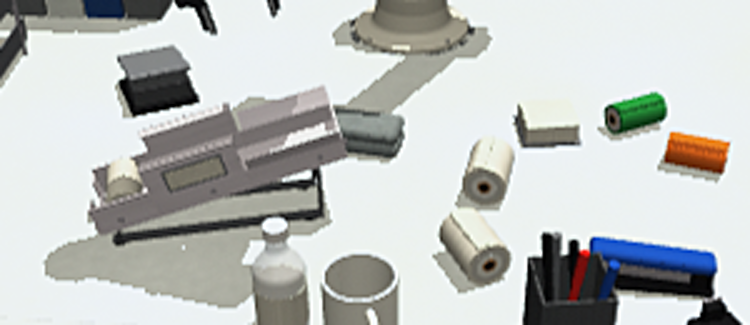

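The part roll has run down to the stop (crop 125,178). Next, full roll A.

```bash
python3 -m crank '[[-0.07,0.012,0.125,0.08,-0.98,0.38,-1],[-0.07,0.012,0.125,0.08,-0.98,0.38,-1],[-0.07,0.012,0.125,0.08,-0.98,0.38,-1],[-0.07,0.012,0.125,0.08,-0.98,0.38,-1],[-0.07,0.012,0.125,0.08,-0.98,0.38,-1],[-0.07,0.012,0.125,0.08,-0.98,0.38,-1],[-0.07,0.012,0.125,0.08,-0.98,0.38,-1],[-0.07,0.012,0.125,0.08,-0.98,0.38,-1]]'
python3 - <<'E'
from place import *
target([.480,.141,.23],-.11+np.pi/2)
c=r.capture('wrist');pickle.dump(c,open('w3.pkl','wb'));im=c['color'].copy()
from fit import hull
for p in([.48,.141,-.11],[.6424,.1223,.6063]):
    cv2.polylines(im,[np.int32(hull(c,p,.03,1))],1,(0,0,255),1)
cv2.imwrite('pics/w3.png',im)
E
```

```text
t: 6.75
eef_pos: [0.4865, 0.1166, 0.3829]
orientation: [-3.135, 0.162, 0.007]
wrist_force: [0.1, -1.0, 1.0]
opening: 0.0851
part [0.4783 0.3205 0.069 ] iou 0.914
A [ 0.4802  0.1357 -0.0663] iou 0.948
B [0.6424 0.1223 0.6063] iou 0.875
row [-0.0007, 0.0016, 0.0021] [-0.0299, -0.0787, -0.0056] dist 0.025 deg 0.5 t 6.75 q6 0.91
```

View pics/w3.png

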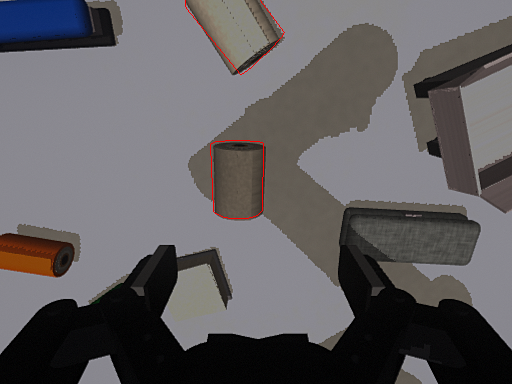

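Roll A's overlay fits within about 1 px, so I go down and grasp it.

```bash
python3 -m crank '[[0,0.002,0.002,-0.03,-0.079,0.1,-1],[0,0.002,0.002,-0.03,-0.079,0.25,-1],[0,0.002,0.002,-0.03,-0.079,0.4,-1],[0,0.002,0.002,-0.03,-0.079,0.55,-1],[0,0.002,0.002,-0.03,-0.079,0.645,-1],[0,0.002,0.002,-0.03,-0.079,0.645,-1],[0,0.002,0.002,-0.03,-0.079,0.645,1],[0,0.002,0.002,-0.03,-0.079,0.645,1]]' 30
python3 -m crank '[[0,0,0,0,0,0,1],[0,0,0,0,0,0,1],[0,0,0,0,0,0,1],[0,0,0,0,0,0,1]]'
python3 -m crank '[[0,0,0,0,0,-0.1,1],[0,0,0,0,0,-0.3,1],[0,0,0,0,0,-0.5,1],[0,0,0,0,0,-0.65,1],[0,0,0,0,0,-0.65,1],[0,0,0,0,0,-0.65,1]]'
python3 - <<'E'|tail -1
from place import *
place(.255,.13)
E
```

```text
t: 7.6
eef_pos: [0.4804, 0.1401, 0.1916]
orientation: [-3.133, 0.175, -0.007]
wrist_force: [-6.3, 5.9, 18.4]
opening: 0.0591
t: 8.0
eef_pos: [0.4803, 0.1401, 0.1919]
orientation: [-3.133, 0.175, -0.008]
wrist_force: [1.1, -0.4, -1.4]
opening: 0.0591
t: 8.6
eef_pos: [0.4794, 0.1395, 0.3899]
orientation: [-3.129, 0.175, -0.016]
wrist_force: [-0.5, 0.6, -3.5]
opening: 0.0586
row [0.0692, -0.0179, -0.1242] [0.3439, 1.0292, 0.0984] dist 0.327 deg 25.8 t 8.6 q6 0.85
```

```bash
python3 -m crank '[[0.069,-0.018,-0.124,0.34,0.98,0.06,1],[0.069,-0.018,-0.124,0.34,0.98,0.06,1],[0.069,-0.018,-0.124,0.34,0.98,0.06,1],[0.069,-0.018,-0.124,0.34,0.98,0.06,1],[0.069,-0.018,-0.124,0.34,0.98,0.06,1],[0.069,-0.018,-0.124,0.34,0.98,0.06,1],[0.069,-0.018,-0.124,0.34,0.98,0.06,1],[0.069,-0.018,-0.124,0.34,0.98,0.06,1]]'
python3 - <<'E'|tail -1
from place import *
place(.255,.04)
E
```

```text
t: 9.4
eef_pos: [0.5484, -0.1689, 0.3664]
orientation: [-2.89, -0.397, 0.055]
wrist_force: [0.3, 0.9, -2.7]
opening: 0.0588
row [-0.0, 0.0015, -0.0029] [-0.009, 0.0359, 0.3178] dist 0.096 deg 0.6 t 9.4 q6 2.0
```

```bash
python3 -m crank '[[0,0.002,-0.003,-0.009,0.036,0.1,1],[0,0.002,-0.003,-0.009,0.036,0.2,1],[0,0.002,-0.003,-0.009,0.036,0.28,1],[0,0.002,-0.003,-0.009,0.036,0.315,1],[0,0.002,-0.003,-0.009,0.036,0.318,1],[0,0.002,-0.003,-0.009,0.036,0.318,1]]'
python3 -m crank '[[0,0,0,0,0,0,-0.8],[0,0,0,0,0,0,-0.8],[0,0,0,0,0,0,-0.8],[0,0,0,0,0,0,-0.8],[0,0,0,0,0,0,-0.8]]'
python3 -m crank '[[0,0,0,0,0,-0.05,-0.8],[0,0,0,0,0,-0.15,-0.8],[0,0,0,0,0,-0.3,-0.8],[0,0,0,0,0,-0.45,-0.8],[0,0,0,0,0,-0.55,-0.8],[0,0,0,0,0,-0.55,-0.8]]'
python3 - <<'E'|tail -2
from fw import *
from place import *
c=pickle.load(open('w3.pkl','rb'))
c2=r.capture('scene');cv2.imwrite('pics/s3.png',cv2.resize(c2['color'][130:260,100:400],(750,325),interpolation=cv2.INTER_CUBIC))
target([.643,.127,.23],.58+np.pi/2)
E
```

```text
t: 10.0
eef_pos: [0.5424, -0.1589, 0.2703]
orientation: [-2.888, -0.41, 0.044]
wrist_force: [0.6, -0.2, 0.1]
opening: 0.0591
t: 10.5
eef_pos: [0.5423, -0.1589, 0.2702]
orientation: [-2.888, -0.41, 0.045]
wrist_force: [0.3, -0.4, -0.4]
opening: 0.077
t: 11.1
eef_pos: [0.5528, -0.1955, 0.4367]
orientation: [-2.892, -0.411, 0.03]
wrist_force: [0.1, 0.4, 0.3]
opening: 0.0766
B [0.6424 0.1223 0.6063] iou 0.875
row [-0.0707, -0.0127, -0.0945] [0.5869, -0.8861, 0.3735] dist 0.338 deg 21.4 t 11.15 q6 2.01
```

View pics/s3.png

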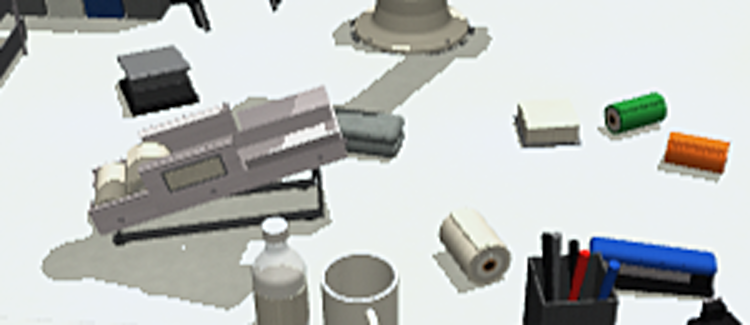

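Roll A has seated against the part roll. Next, roll B.

```bash
python3 -m crank '[[-0.07,-0.013,-0.095,0.55,-0.82,0.34,-1],[-0.07,-0.013,-0.095,0.55,-0.82,0.34,-1],[-0.07,-0.013,-0.095,0.55,-0.82,0.34,-1],[-0.07,-0.013,-0.095,0.55,-0.82,0.34,-1],[-0.07,-0.013,-0.095,0.55,-0.82,0.34,-1],[-0.07,-0.013,-0.095,0.55,-0.82,0.34,-1],[-0.07,-0.013,-0.095,0.55,-0.82,0.34,-1],[-0.07,-0.013,-0.095,0.55,-0.82,0.34,-1]]'
python3 - <<'E'
from place import *
target([.643,.127,.23],.58+np.pi/2)
c=r.capture('wrist');pickle.dump(c,open('w4.pkl','wb'));im=c['color'].copy()
from fit import hull
cv2.polylines(im,[np.int32(hull(c,[.643,.127,.58],.03,1))],1,(0,0,255),1)
cv2.imwrite('pics/w4.png',im)
E
```

```text
t: 11.95
eef_pos: [0.6382, 0.1054, 0.3874]
orientation: [-3.006, -0.905, 0.009]
wrist_force: [0.1, -0.2, -0.1]
opening: 0.0854
part [0.4783 0.3205 0.069 ] iou 0.914
A [ 0.4802  0.1357 -0.0663] iou 0.948
B [0.6424 0.1223 0.6063] iou 0.875
row [-0.0012, 0.0015, 0.0016] [0.0531, -0.0511, 0.0089] dist 0.022 deg 0.4 t 11.95 q6 1.74
```

View pics/w4.png

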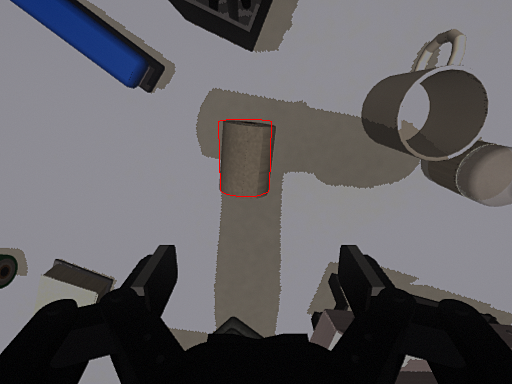

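Roll B (220–275, 120–197) is turned by only a few degrees from my estimate, so I refit.

```bash
python3 - <<'E'|tail -2
from fw import *
import pickle
c=pickle.load(open('w4.pkl','rb'))
p=fitpoly(c,[(223,120),(250,120),(275,124),(269,195),(245,198),(220,193)],.03,[.643,.127,.56]);print(p)
target([*p[0][:2],.035],p[0][2]+np.pi/2)
E
```

```text
(array([0.643 , 0.1248, 0.5174]), np.float64(0.983))
row [-0.001, 0.0013, 0.021] [0.0549, -0.047, 0.6617] dist 0.2 deg 3.8 t 12.0 q6 1.74
```

```bash
python3 -m crank '[[0,0.001,0.021,0.055,-0.047,0.1,-1],[0,0.001,0.021,0.055,-0.047,0.25,-1],[0,0.001,0.021,0.055,-0.047,0.4,-1],[0,0.001,0.021,0.055,-0.047,0.55,-1],[0,0.001,0.021,0.055,-0.047,0.655,-1],[0,0.001,0.021,0.055,-0.047,0.655,-1],[0,0.001,0.021,0.055,-0.047,0.655,1],[0,0.001,0.021,0.055,-0.047,0.655,1]]' 30
python3 -m crank '[[0,0,0,0,0,0,1],[0,0,0,0,0,0,1],[0,0,0,0,0,0,1],[0,0,0,0,0,0,1]]'
python3 -m crank '[[0,0,0,0,0,-0.1,1],[0,0,0,0,0,-0.3,1],[0,0,0,0,0,-0.5,1],[0,0,0,0,0,-0.65,1],[0,0,0,0,0,-0.65,1],[0,0,0,0,0,-0.65,1]]'
python3 - <<'E'|tail -1
from place import *
place(.255,.13)
E
```

```text
t: 12.8
eef_pos: [0.644, 0.1244, 0.1946]
orientation: [-3.034, -0.802, -0.004]
wrist_force: [-1.6, -1.3, 18.1]
opening: 0.0591
t: 13.2
eef_pos: [0.6439, 0.1245, 0.1948]
orientation: [-3.034, -0.802, -0.005]
wrist_force: [0.1, 0.6, -0.1]
opening: 0.0587
t: 13.8
eef_pos: [0.6436, 0.1238, 0.3938]
orientation: [-3.033, -0.802, -0.017]
wrist_force: [-0.1, 0.7, -2.7]
opening: 0.0591
row [0.0711, 0.005, 0.075] [-0.7771, 0.7188, 0.1073] dist 0.319 deg 18.6 t 13.8 q6 1.65
```

```bash
python3 -m crank '[[0.071,0.005,0.075,-0.777,0.719,0.06,1],[0.071,0.005,0.075,-0.777,0.719,0.06,1],[0.071,0.005,0.075,-0.777,0.719,0.06,1],[0.071,0.005,0.075,-0.777,0.719,0.06,1],[0.071,0.005,0.075,-0.777,0.719,0.107,1],[0.071,0.005,0.075,-0.777,0.719,0.107,1],[0.071,0.005,0.075,-0.777,0.719,0.107,1],[0.071,0.005,0.075,-0.777,0.719,0.107,1]]'
python3 - <<'E'|tail -1
from place import *
place(.255,.043)
E
```

```text
t: 14.6
eef_pos: [0.5462, -0.1811, 0.3555]
orientation: [-2.887, -0.401, 0.055]
wrist_force: [-0.1, 0.7, -2.6]
opening: 0.0587
row [-0.0008, 0.0016, -0.0019] [0.0091, -0.0081, 0.2807] dist 0.084 deg 0.5 t 14.6 q6 2.03
```

```bash
python3 -m crank '[[0,0.002,-0.002,0.009,-0.008,0.1,1],[0,0.002,-0.002,0.009,-0.008,0.2,1],[0,0.002,-0.002,0.009,-0.008,0.25,1],[0,0.002,-0.002,0.009,-0.008,0.278,1],[0,0.002,-0.002,0.009,-0.008,0.281,1],[0,0.002,-0.002,0.009,-0.008,0.281,1]]'
python3 -m crank '[[0,0,0,0,0,0,-0.8],[0,0,0,0,0,0,-0.8],[0,0,0,0,0,0,-0.8],[0,0,0,0,0,0,-0.8],[0,0,0,0,0,0,-0.8]]'
python3 -m crank '[[0,0,0,0,0,-0.05,-0.8],[0,0,0,0,0,-0.15,-0.8],[0,0,0,0,0,-0.3,-0.8],[0,0,0,0,0,-0.45,-0.8],[0,0,0,0,0,-0.55,-0.8],[0,0,0,0,0,-0.55,-0.8],[0,0,0,0,0,-0.55,-0.8],[0,0,0,0,0,-0.55,-0.8]]'
python3 -m crank '[[0,0,0,0,-0.5,-0.1,-0.8],[0,0,0,0,-0.5,-0.1,-0.8],[0,0,0,0,-0.5,-0.1,-0.8],[0,0,0,0,-0.5,-0.1,-0.8],[0,0,0,0,-0.5,-0.1,-0.8],[0,0,0,0,-0.5,-0.1,-0.8],[0,0,0,0,-0.5,-0.1,-0.8],[0,0,0,0,-0.5,-0.1,-0.8]]'
python3 - <<'E'
from place import *
t=r.capture('top');c=r.capture('scene')
def ov(cam):
    im=cv2.resize(cam['color'],None,fx=4,fy=4,interpolation=cv2.INTER_CUBIC)
    for x,rad in((.023,.023),(.0755,.03),(.1355,.03)):
        a=np.linspace(0,6.28,40)
        h=cv2.convexHull(np.float32([proj(cam,chute(X,[x+rad*np.cos(b),e,rad+rad*np.sin(b)]))*4 for b in a for e in(-.04,.04)]))
        cv2.polylines(im,[np.int32(h)],1,(0,0,255),1)
    return im
a=ov(t)[155*4:225*4,270*4:400*4];b=ov(c)[155*4:235*4,130*4:260*4]
cv2.imwrite('pics/fin.png',np.vstack([a[:280],b[:320]]))
E
```

```text
t: 15.2
eef_pos: [0.5428, -0.1595, 0.2741]
orientation: [-2.885, -0.411, 0.045]
wrist_force: [0.9, -0.1, -1.4]
opening: 0.0583
t: 15.7
eef_pos: [0.5432, -0.1598, 0.2748]
orientation: [-2.886, -0.411, 0.042]
wrist_force: [1.2, -1.5, 0.7]
opening: 0.0773
t: 16.5
eef_pos: [0.5526, -0.1954, 0.4339]
orientation: [-2.885, -0.41, 0.046]
wrist_force: [-0.5, -0.9, 0.2]
opening: 0.0768
t: 17.3
eef_pos: [0.5142, -0.0626, 0.496]
orientation: [-2.885, -0.407, 0.05]
wrist_force: [-0.5, -0.0, -0.0]
opening: 0.0769
part [0.4783 0.3205 0.069 ] iou 0.914
A [ 0.4802  0.1357 -0.0663] iou 0.948
B [0.6424 0.1223 0.6063] iou 0.875
```

View pics/fin.png

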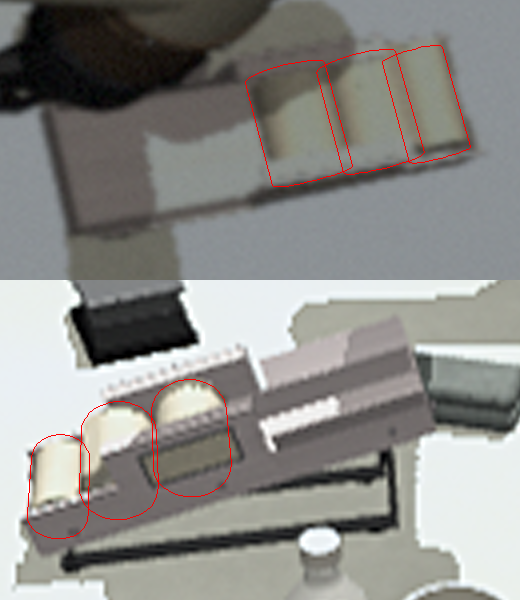

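The three rolls lie at the predicted seated outlines in both views, touching one another, and the arm is clear, so I hand in.

```bash
python3 -m crank '[[0,0,0,0,0,0,-0.8],[0,0,0,0,0,0,-0.8],[0,0,0,0,0,0,-0.8],[0,0,0,0,0,0,-0.8],[0,0,0,0,0,0,-0.8]]'; python3 -c "
from workcell import r
print(r.job_done())"
```

```text
t: 17.9
eef_pos: [0.514, -0.0624, 0.4966]
orientation: [-2.885, -0.408, 0.048]
wrist_force: [-0.9, 0.8, 0.3]
opening: 0.0771
the job is handed in; nothing more can be done
None
```

I put the part-used roll in the loading bay first, then the two full rolls, and each ran down the chute by itself. I handed the job in at about 17.9 s of the 64 s allowed, and no verdict was reported.

- **Final check:** the last top and scene views matched the outlines I predicted for seated rolls, at about 23, 76 and 136 mm uphill of the stop. The rolls were lying across the chute and touching, and the arm was well clear. The match was by eye, with the chute pose good to about 3 mm.
- **Forces:** the highest wrist force I read was about 20 N, as the jaws closed on the full rolls. I only took readings at the end of each move.
- **Disagreement:** my first top-view estimates were off by about 5 mm and 0.07 rad for roll A and about 3 mm and 0.09 rad for roll B. I corrected both with the wrist camera before grasping.
- **Not checked:** I did not measure the other things on the desk afterwards. I planned the moves to stay clear of them, and none looked moved in the later views I viewed.

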